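Load and clamp rolling pins in the engraver

ROBOT

A 6-joint arm with a two-finger parallel gripper is mounted at the origin on the work surface; the furniture and walls round the work are solid. World frame = base frame: x ahead of the robot, y to its left, z up, the work surface at z = 0. Lengths are in m, angles in rad, forces in N, time in s.
With the tool pointing down it reaches from about 0.3 to 0.775 m from the base axis. Payload 14.6 kg.
Tool frame: the origin (TCP) lies midway between the tips of the shut fingers; the grasp point (between the pads) lies 19 mm behind it; z points along the fingers, y is the line along which they close (so a half turn about z gives the same grasp; the last joint's range is limited). The gripper opens to 85 mm and grips with 20 to 120 N. Pads are 22 mm wide; open, the fingers measure 114 mm over their backs; the gripper's body (76 mm by 85 mm) begins 54 mm behind the grasp point. The pads swing forward as they close: fully open they stand 13 mm farther back than shut.
Start: joints at [-1.413, 0.3, 1.521, -0, 1.321, -0.067], TCP at [0.123, -0.536, 0.231] pointing down, gripper open.
Joint ranges: [-3.03, 3.03], [-0.79, 2.21], [0.23, 2.52], [-1.04, 4.18], [0, 3.07], [-2.55, 2.55]. Speed limits (rad/s): [2.22, 2.22, 2.57, 3.14, 3.14, 3.14].

INTERFACE

Orientations are given as a unit quaternion [w, x, y, z].
In Python, from workcell import ctrl, eoat, solver, grab_frame, job_done gives the robot as it stands. The module is installed in compiled form; this text tells all that it offers. Calls block until the motion is done:
- ctrl.move_pose(position, orientation): joint-space move of the TCP to a pose.
- ctrl.movel(position, rate=0.15, orientation=None, stop_force=None): straight line of the TCP; orientation=None keeps the orientation; rate is the mean speed in m/s. With stop_force (N) it stops when the force on the tool has changed by that much, and returns True; else False.
- ctrl.goto_joints(angles): joint-space move.
- eoat.move_gripper(opening, force=None): finger opening in m; force is the grip in N (None keeps the last); returns when the fingers have stopped.
- ctrl.dwell(seconds).
- solver.solve_ik(position, orientation): joint angles nearest the present ones, or None.
- grab_frame(name): name is "scene" or "top" or "wrist"; returns a dict with "image" (400x640x3 uint8, red, green, blue), "camera_matrix" (3x3 intrinsics, pixels), "T" (4x4, takes a point from camera to world coordinates); the wrist camera has in their place "T_tool_cam" (4x4, takes a point from camera to tool coordinates, whose origin is the TCP and whose axes are the flange's). Camera axes: x right, y down, z forward; pixel columns grow to the right and rows downward; lengths in m; the calibration is good to about 2 mm. A picture is of the moment at which its call begins: read the wrist's pose just before it. There is no depth.
A pose or a line that the arm cannot do raises ctrl.Unreachable and nothing moves.
- job_done(): hands the job in; it is judged then, once.
Readings, each from a call of its own:
- ctrl.read_t(): time.
- ctrl.read_qpos(): joint angles.
- ctrl.read_joint_vel(): joint speeds.
- ctrl.read_effort(): joint torques, N m.
- ctrl.read_tool_pos(): TCP position.
- ctrl.read_orientation(): TCP orientation.
- ctrl.read_wrist_force(): force on the tool from outside, world axes, zero at the start.
- ctrl.read_torque(): the same for the moment, N m.
- ctrl.read_width(): finger opening in m.
- ctrl.read_grip_force(): force on a finger pad.
Only numpy, scipy, OpenCV 4.12 (cv2) and the standard library are available. Lean on these libraries where they do the work, as an engineer would, in place of code of your own. Each camera call takes 0.05 s, during which the arm holds its last target. There are 200 camera calls.

TASK

Load the small wooden rolling pins lying about the table into the engraver for marking. First turn its dial to the green mark so that the clamping bar is fully up; then set each pin down on the sloping deck, lengthwise to the vee, and let it roll in under the bar until every pin lies free and centred along the vee; only then turn the dial to the red mark to clamp them all. Leave the other goods where they stand.

Things in the scene. Friction and masses are not known exactly. Their poses are not given: they have to be found in the camera images.
- engraver: benchtop engraver fixed to the table: sloping aluminium deck in front, black vee behind it, white hood over the vee, grey dial console at the right end. Origin on the table under the middle of the vee; x points down the deck and into the machine (away from the robot, yawed up to 0.15 rad), y along the vee to the left, z up. All heights below are above the table
- deck (a point): point on the middle of the deck's surface (engraver x -100, y 0, 71 mm high). Deck: x -151 mm (81 mm high) down to x -22 mm (55 mm high), y -215 to 215, grey side plates 86 mm high. Black lines part it into four places with their middles at y -161, -54, 54, 161 mm. A pin let go here, at x about -100 mm with its axis along y, rolls down into the vee by itself
- vee (a point): where the axis of a seated pin runs, at mid-length of the vee, 65.5 mm high; axes as the engraver's. The 90-degree vee runs along y from -215 to 215 mm, bottom 33 mm high, front edge 55 mm (end of the deck), back face up to 75 mm. A pin may lie anywhere along it, room for four end to end
- hood (a point): middle of the front edge of the hood's top (engraver x -28 mm), 159 mm high. The hood covers the vee from here back to x +82 mm, its underside 137 mm high, on cheeks at y +-215 to 227 mm, so the vee cannot be reached from above
- dial (a joint): dial angle, growing clockwise seen from above: 0 = green mark (bar up, 14 mm clear over a pin on the deck), 0.7 = yellow mark (bar half way, pins cannot pass), 1.4 = red mark (bar down on seated pins). A soft detent (about 0.1 N m) draws it to each mark, and it stays there. It drives the clamping bar. End stops at -0.12 and 1.52
- dial_grip (a point): on the dial's vertical axis, 83 mm high, at mid-height of its black grip bar: 48 mm long, 14 mm wide, from 69 to 98 mm high, on a 54 mm disc; console top 60 mm high, 110 x 106 mm. The frame turns with the dial. Measured counter-clockwise from engraver x, the bar's white pointer lies at pi + 0.7 - dial angle (marks face the robot)
- bar_mid (a point): middle of the underside of the steel clamping bar with its rubber pad: 115 mm high when up, about 88 mm when clamping
- pin_1: straight pale wooden rolling pin with two dark rings, a cylinder 46 mm in diameter and 80 mm long, about 0.12 kg; origin at its middle, x along its axis. One to be loaded; None if absent or held
- pin_2: as pin_1
- pin_3: as pin_1
- pin_4: as pin_1
- red_tin: red round tin, 62 mm across, 64 mm high, origin under its base; leave alone
- candle: red and white stub candle, 45 mm across, 32 mm high, origin under its base; leave alone
- canister: white porcelain jar, 67 mm across, 76 mm high, origin under its base; leave alone
Mind the look-alikes: they are no part of the job. What is shaped like the pin_3 but orange is not meant.

How it is judged:
By the outcome, as a careful person would: the job done as asked, in the order asked, and still so for the second after the job is handed in, with the robot touching nothing.
Of pin_1, pin_2, pin_3, pin_4 only 3 to 4 are there at a start; the rules pass over those that are not, and their reading is None.
At some moment in a run one of pin_1, pin_2, pin_3, pin_4 may be knocked a few centimetres aside while the robot is not near it.
Once in a run the grip may slacken for a moment while it holds something.
It also fails if it takes over 210 s, if anything falls off the work surface, if the arm or the gripper's body presses on something with over 40 N, if the wrist force passes 120 N, or if a joint passes its speed limit or range.

## Working session

There is one attempt and no reset: what is moved stays moved. The work goes in short steps, each a Python script; the robot and the scene stay as the last script left them, time stands still between calls to the robot, and variables do not carry over. Pictures are saved under pics/ and viewed, at most 14 in all, crops included, and the job is handed in when it is done.

```bash
mkdir -p pics; python3 - <<'E'
from workcell import *
import cv2,numpy as np
np.set_printoptions(precision=4,suppress=True)
for n in ("scene","top"):
    f=grab_frame(n); cv2.imwrite(f"pics/{n}0.png",f["image"][:,:,::-1]); print(n,f["camera_matrix"],f["T"])
print(ctrl.read_t(),ctrl.read_orientation(),grab_frame("wrist")["T_tool_cam"])
E
```

```text
scene [[378.425    0.     318.0245]
 [  0.     378.425  203.4581]
 [  0.       0.       1.    ]] [[-0.8828 -0.369   0.2908  0.2233]
 [-0.4695  0.6705 -0.5745  0.7325]
 [ 0.017  -0.6437 -0.7651  1.0565]
 [ 0.      0.      0.      1.    ]]
top [[471.6633   0.     319.1466]
 [  0.     471.6633 201.1368]
 [  0.       0.       1.    ]] [[ 0.0188 -0.9849  0.1721  0.3087]
 [-0.9998 -0.0168  0.0129  0.0024]
 [-0.0098 -0.1723 -0.985   1.6726]
 [ 0.      0.      0.      1.    ]]
0.1 [-0.0005  0.9937  0.1122 -0.    ] [[ 0.0017 -0.9468 -0.3219  0.0826]
 [ 1.      0.0017  0.0005 -0.0003]
 [ 0.0001 -0.3219  0.9468 -0.1426]
 [ 0.      0.      0.      1.    ]]
```

View pics/top0.png

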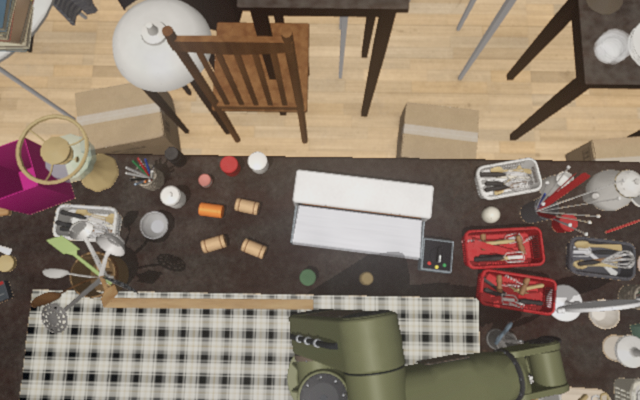

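View pics/scene0.png

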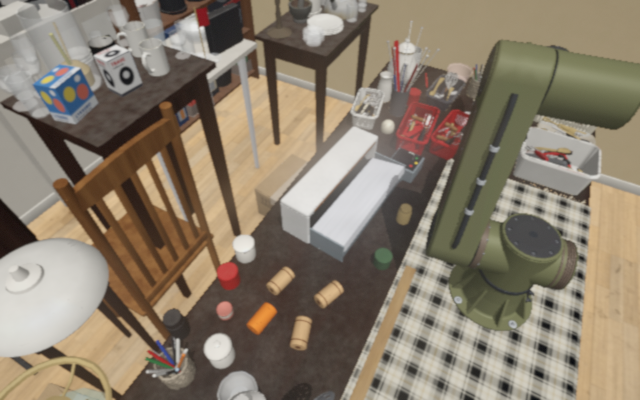

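```bash
python3 - <<'E'
import cv2
a=cv2.imread("pics/top0.png"); b=cv2.imread("pics/scene0.png")
c=cv2.resize(a[165:295,190:350],None,fx=4.9,fy=4.6,interpolation=3)
c=cv2.resize(a[170:290,190:350],None,fx=5,fy=5,interpolation=3)
cv2.imwrite("pics/c1.png",c)
d=cv2.resize(a[160:290,280:460],None,fx=4.4,fy=4.4,interpolation=3)
cv2.imwrite("pics/c2.png",d)
E
```

```text
(no output)
```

View pics/c1.png

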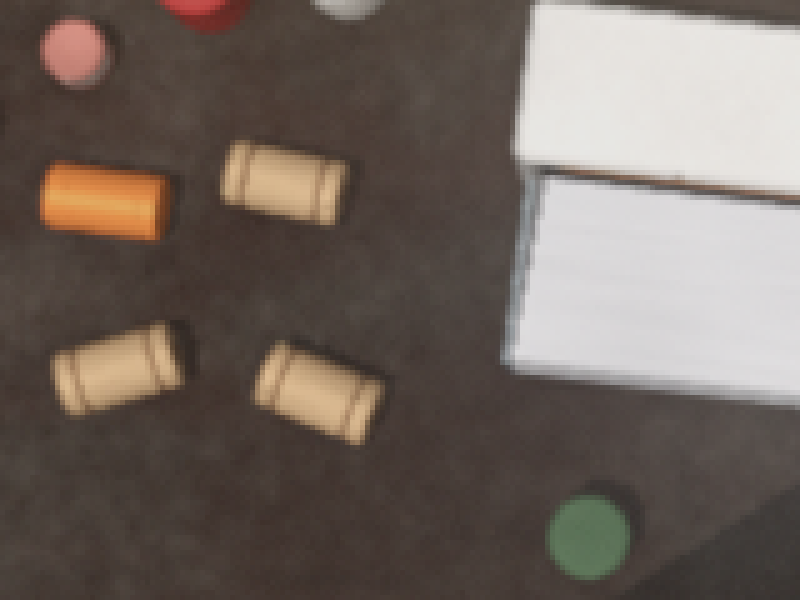

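View pics/c2.png

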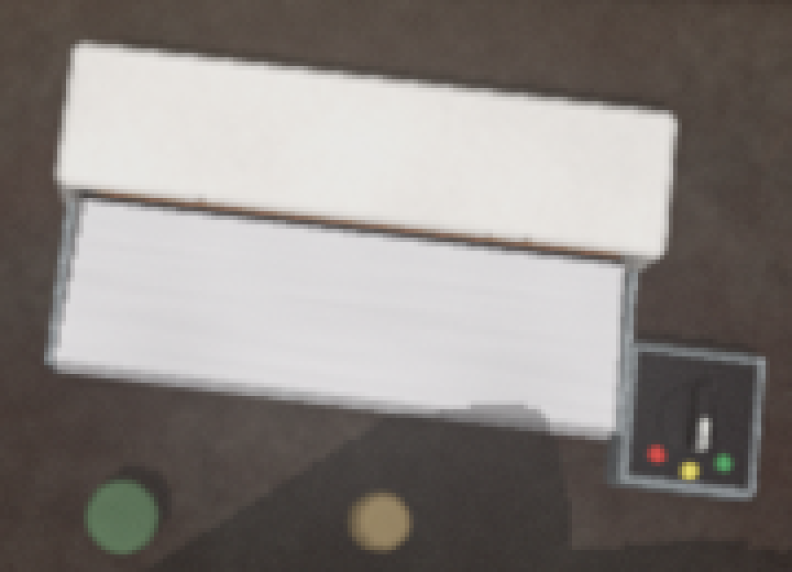

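```bash
cat > h.py <<'E'
from workcell import *
import cv2,numpy as np
from scipy.spatial.transform import Rotation as R
np.set_printoptions(precision=4,suppress=True)
def ray(f,u,v,z,T=None):
    T=f["T"] if T is None else T
    d=T[:3,:3]@np.linalg.inv(f["camera_matrix"])@[u,v,1]
    return T[:3,3]+d*(z-T[2,3])/d[2]
def toolT():
    w,x,y,zz=ctrl.read_orientation(); T=np.eye(4)
    T[:3,:3]=R.from_quat([x,y,zz,w]).as_matrix(); T[:3,3]=ctrl.read_tool_pos(); return T
def quat(yaw): # tool down; tool y (closing line) at angle yaw from world x
    y=np.array([np.cos(yaw),np.sin(yaw),0]); z=np.array([0,0,-1.]); x=np.cross(y,z)
    q=R.from_matrix(np.c_[x,y,z]).as_quat(); return [q[3],*q[:3]]
def wrist(name):
    T=toolT(); f=grab_frame("wrist"); f["T"]=T@f["T_tool_cam"]
    cv2.imwrite(f"pics/{name}.png",f["image"][:,:,::-1]); np.savez(f"pics/{name}.npz",T=f["T"],camera_matrix=f["camera_matrix"]); return f
E
python3 - <<'E'
from h import *
f=grab_frame("top")
P=[((60,187),(-28,227),.159),((665,258),(-28,-227),.159),((75,42),(82,227),.159),((677,113),(82,-227),.159)]
A=[];B=[]
for (u,v),e,z in P:
    A.append(ray(f,280+u/4.4,160+v/4.4,z)[:2]);B.append(np.array(e)/1e3)
A=np.array(A);B=np.array(B);a=A-A.mean(0);b=B-B.mean(0)
th=np.arctan2((b[:,0]*a[:,1]-b[:,1]*a[:,0]).sum(),(a*b).sum())
M=np.array([[np.cos(th),-np.sin(th)],[np.sin(th),np.cos(th)]]);o=A.mean(0)-M@B.mean(0)
print("eng",o,th,"res",(A-B@M.T-o)*1e3)
def eng(u,v,z): return M.T@(ray(f,280+u/4.4,160+v/4.4,z)[:2]-o)
print("deck corner",eng(47,368,.08),eng(615,438,.08))
print("console",[eng(*p,.06) for p in((635,347),(764,360),(752,494),(620,480))])
print("marks/pointer",[eng(*p,.06) for p in((656,455),(690,470),(724,463))],eng(703,433,.098))
for n,(u,v) in dict(a=(284,182),b=(118,368),c=(319,393)).items():
    print(n,ray(f,190+u/5,170+v/5,.03))
for e in [((232,169),(337,192)),((64,384),(173,352)),((267,370),(372,413))]:
    p,q=[ray(f,190+u/5,170+v/5,.03) for u,v in e]; d=q-p;print(np.arctan2(d[1],d[0]),np.hypot(*d[:2]))
print("stand",ray(f,280+380/4.4,160+521/4.4,.08))
g=cv2.imread("pics/scene0.png");cv2.imwrite("pics/c3.png",cv2.resize(g[160:280,350:470],None,fx=4.5,fy=4.5,interpolation=3))
E
```

```text
eng [ 0.5726 -0.1198] -0.1018193398649245 res [[-0.5473 -3.6985]
 [ 0.3268  2.2386]
 [ 0.4602 -0.6692]
 [-0.2397  2.129 ]]
deck corner [-0.1562  0.2216] [-0.1574 -0.2147]
console [array([-0.084 , -0.2281]), array([-0.0822, -0.328 ]), array([-0.1858, -0.3262]), array([-0.1874, -0.2251])]
marks/pointer [array([-0.1651, -0.251 ]), array([-0.1733, -0.2778]), array([-0.1649, -0.3032])] [-0.147  -0.2765]
a [0.5725 0.2792 0.03  ]
b [0.4391 0.3892 0.03  ]
c [0.4243 0.2481 0.03  ]
-1.7704351173465727 0.07659539319621768
-1.2649111569108589 0.07857244479564666
-1.936684675375246 0.07970906793599879
stand [ 0.3286 -0.1389  0.08  ]
```

View pics/c3.png

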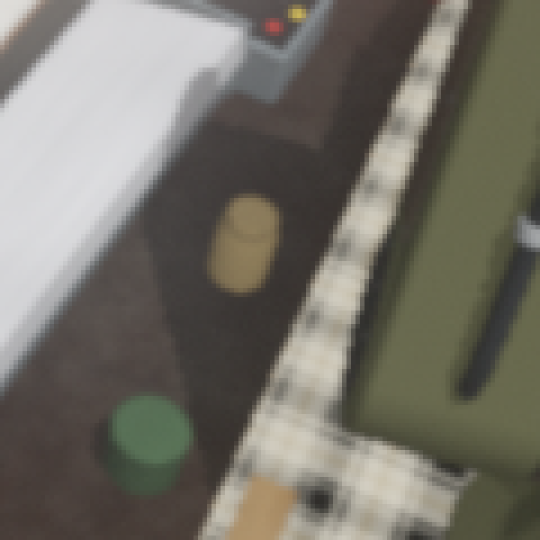

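```bash
python3 - <<'E'
from h import *
print(ctrl.read_t())
p=[.41,-.382,.22]
for y in (-.1-np.pi/2,-.1+np.pi/2,-.1+np.pi/2+.7,-.1-np.pi/2+.7,-.1-np.pi/2-.7,-.1+np.pi/2-.7): print(y,solver.solve_ik(p,quat(y)))
ctrl.move_pose(p,quat(-.1-np.pi/2)); wrist("w_dial"); print(ctrl.read_t())
# look at upright from the side
q=quat(-np.pi/2-.1); ctrl.move_pose([.40,-.13,.2],q); wrist("w_up"); print(ctrl.read_qpos())
E
python3 -c "
import cv2,numpy as np
cv2.imwrite('pics/w12.png',cv2.resize(np.vstack([cv2.imread('pics/w_%s.png'%n) for n in('dial','up')]),(480,600)))"
```

```text
0.2
-1.6707963267948966 [-0.8154  0.3321  1.5055 -0.      1.304   0.8554]
1.4707963267948965 [-0.8154  0.3321  1.5055 -0.      1.304  -2.2862]
2.170796326794896 None
-0.9707963267948967 [-0.8154  0.3321  1.5055 -0.      1.304   0.1554]
-2.3707963267948964 [-0.8154  0.3321  1.5055 -0.      1.304   1.5554]
0.7707963267948965 [-0.8154  0.3321  1.5055 -0.      1.304  -1.5862]
1.4917
[-0.4034  0.0406  1.9005 -0.0001  1.2001  1.2686]
```

View pics/w12.png

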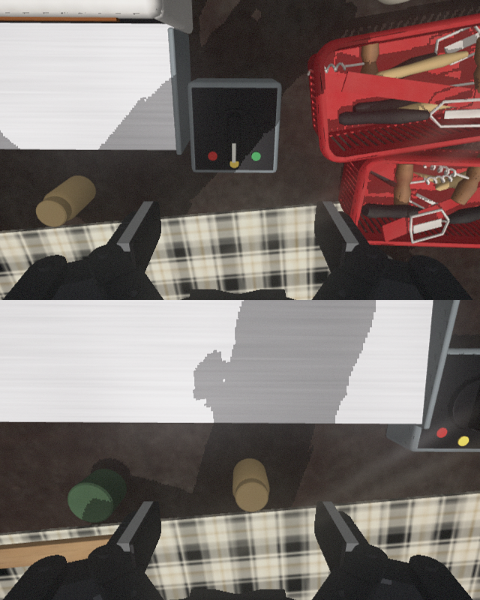

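```bash
python3 - <<'E'
import cv2,numpy as np
a=cv2.imread("pics/w_dial.png");b=cv2.imread("pics/w_up.png")
A=cv2.resize(a[215:315,35:145],(440,400),interpolation=3)
B=cv2.resize(b[190:300,280:390],(360,400)[::1],interpolation=3)
cv2.imwrite("pics/c4.png",np.clip(np.hstack([A,B])*1.8,0,255).astype(np.uint8))
d=cv2.resize(a[100:235,245:380],None,fx=4.4,fy=4.4,interpolation=3)
cv2.imwrite("pics/c5.png",np.clip(d*2.0,0,255).astype(np.uint8))
E
```

```text
(no output)
```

View pics/c4.png

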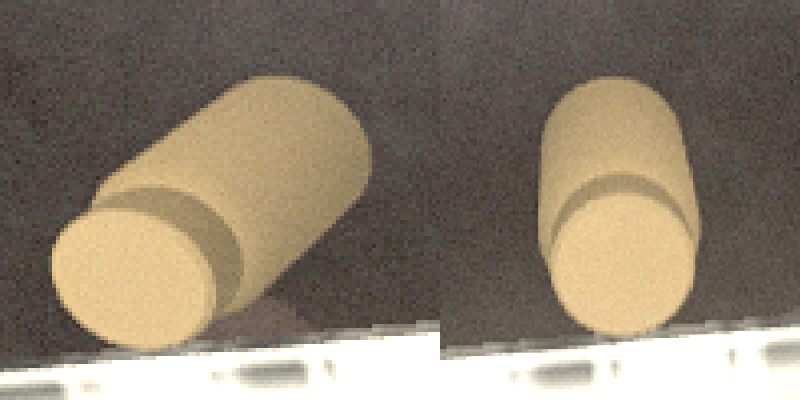

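View pics/c5.png

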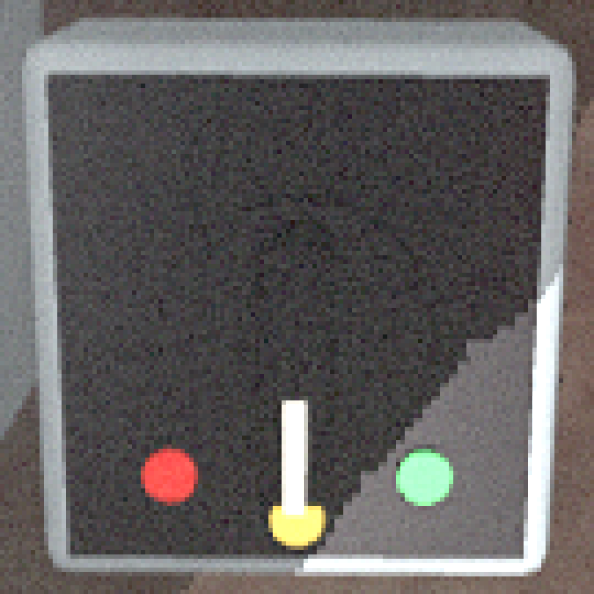

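```bash
cat >> h.py <<'E'
TH=-.1018; O=np.array([.5726,-.1198])
M=np.array([[np.cos(TH),-np.sin(TH)],[np.sin(TH),np.cos(TH)]])
def e2w(x,y): return O+M@[x,y]
def w2e(p): return M.T@(np.asarray(p)[:2]-O)
E
python3 - <<'E'
from h import *
f=dict(np.load("pics/w_dial.npz"))
g=lambda u,v,z:(ray(f,245+u/4.4,100+v/4.4,z),w2e(ray(f,245+u/4.4,100+v/4.4,z)))
for p in [(169,476,.061),(297,522,.061),(424,477,.061),(292,515,.098),(294,402,.098),(30,60,.06),(573,60,.06),(548,573,.06),(55,573,.06)]: print(p,*g(*p))
E
```

```text
(169, 476, 0.061) [ 0.3829 -0.3502  0.061 ] [-0.1653 -0.2485]
(297, 522, 0.061) [ 0.3704 -0.375   0.061 ] [-0.1753 -0.2744]
(424, 477, 0.061) [ 0.3776 -0.4016  0.061 ] [-0.1653 -0.3002]
(292, 515, 0.098) [ 0.3867 -0.3761  0.098 ] [-0.1589 -0.2739]
(294, 402, 0.098) [ 0.4078 -0.3787  0.098 ] [-0.1376 -0.2743]
(30, 60, 0.06) [ 0.4672 -0.3349  0.06  ] [-0.083  -0.2247]
(573, 60, 0.06) [ 0.4572 -0.4356  0.06  ] [-0.0827 -0.3259]
(548, 573, 0.06) [ 0.3535 -0.4256  0.06  ] [-0.1869 -0.3265]
(55, 573, 0.06) [ 0.3636 -0.3238  0.06  ] [-0.1872 -0.2242]
```

```bash
cat >> h.py <<'E'
DIAL=e2w(-.135,-.2745)
def dial(frm,to):
    y=lambda a: TH-np.pi/2+.7-a
    eoat.move_gripper(.036,40)
    ctrl.move_pose([*DIAL,.16],quat(y(frm)))
    hit=ctrl.movel([*DIAL,.077],.06,stop_force=8); print("down hit",hit,ctrl.read_tool_pos())
    eoat.move_gripper(.0,40); print("w",ctrl.read_width(),ctrl.read_grip_force(),ctrl.read_wrist_force())
    p=ctrl.read_tool_pos()
    n=int(np.ceil(abs(to-frm)/.35))
    for k in range(1,n+1):
        ctrl.move_pose(p,quat(y(frm+(to-frm)*k/n))); print(ctrl.read_wrist_force(),ctrl.read_torque())
    eoat.move_gripper(.036); ctrl.movel([*DIAL,.17],.12)
def pins(f,name=None):
    hsv=cv2.cvtColor(f["image"],cv2.COLOR_RGB2HSV)
    m=cv2.inRange(hsv,(8,50,110),(24,160,255)); m[:170]=0;m[265:]=0;m[:,:190]=0;m[:,290:]=0
    m=cv2.morphologyEx(m,cv2.MORPH_CLOSE,np.ones((3,3)))
    out=[]
    for c in cv2.findContours(m,cv2.RETR_EXTERNAL,cv2.CHAIN_APPROX_NONE)[0]:
        if cv2.contourArea(c)<100: continue
        bp=cv2.boxPoints(cv2.minAreaRect(c)); w=np.array([ray(f,*p,.03) for p in bp])
        e1,e2=w[1]-w[0],w[2]-w[1]; e=e1 if np.linalg.norm(e1)>np.linalg.norm(e2) else e2
        a=(np.arctan2(e[1],e[0])+np.pi/2+np.pi/2)%np.pi-np.pi/2
        out.append((*w.mean(0)[:2],a,np.linalg.norm(e1),np.linalg.norm(e2)))
    return np.array(out)
E
python3 - <<'E'
from h import *
ctrl.move_pose([*DIAL,.2],quat(TH-np.pi/2))
dial(.7,0)
f=wrist("w_d2"); cv2.imwrite("pics/d2.png",f["image"][60:,:,::-1])
print(pins(grab_frame("top")),ctrl.read_t())
E
```

```text
down hit False [ 0.4106 -0.3793  0.0774]
w 0.012806467249048728 40.33939003944397 [-0.9155  4.8882  5.1111]
[-0.0203 -3.2796 -1.2643] [-0.5913 -0.1109 -0.0138]
[ 1.3628 -5.5329 -3.6703] [-1.0337 -0.378  -0.0188]
[[ 0.4256  0.2517 -0.3959  0.0455  0.0851]
 [ 0.4387  0.3933  0.3125  0.085   0.0463]
 [ 0.5739  0.2829 -0.2033  0.046   0.0852]] 8.4083
```

View pics/d2.png

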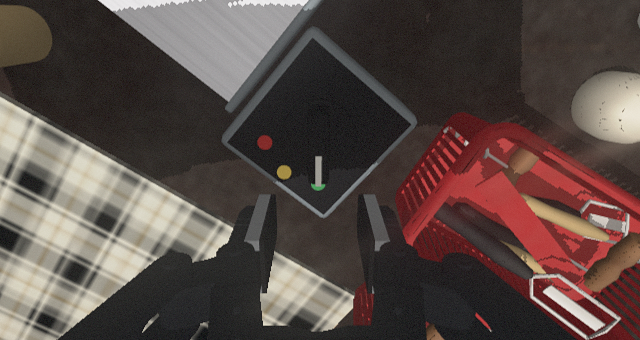

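```bash
cat >> h.py <<'E'
def pick(x,y,a):
    eoat.move_gripper(.07,40)
    ctrl.move_pose([x,y,.14],quat(a))
    if ctrl.movel([x,y,.009],.1,stop_force=8): print("HIT",ctrl.read_tool_pos())
    eoat.move_gripper(.0,60); print("grip",ctrl.read_width(),ctrl.read_grip_force())
    ctrl.movel([x,y,.2],.2); print("lift",ctrl.read_width(),ctrl.read_grip_force())
    return ctrl.read_width()>.03
def place(ey,ex=-.105):
    p=e2w(ex,ey); q=quat(TH)
    ctrl.move_pose([*p,.2],q); w=ctrl.read_width(); print("over",w,ctrl.read_grip_force())
    if w<.03: print("LOST"); return False
    zt=.071-(ex+.1)*.2+.0235-.014+.002
    ctrl.movel([*p,zt+.015],.15); h=ctrl.movel([*p,zt-.003],.02,stop_force=4); print("touch",h,ctrl.read_tool_pos(),zt)
    eoat.move_gripper(.066); ctrl.movel([*p,.2],.12); return True
E
python3 - <<'E'
from h import *
P=pins(grab_frame("top")); c=min(P,key=lambda p:np.hypot(p[0]-.4256,p[1]-.25))
if pick(c[0],c[1]-.002,c[2]): place(.054)
ctrl.move_pose([.45,.25,.25],quat(-.2))
f=grab_frame("scene"); cv2.imwrite("pics/s1.png",f["image"][:,:,::-1])
f=grab_frame("top");print(pins(f),ctrl.read_t())
cv2.imwrite("pics/s1.png",cv2.resize(cv2.imread("pics/s1.png")[100:300,220:440],None,fx=2.7,fy=2.7,interpolation=3))
E
```

```text
grip 0.04398776161612816 59.90502655506134
lift 0.044046961293940326 61.140947341918945
over 0.044104294261899546 61.11231565475464
touch True [ 0.4735 -0.0554  0.0826] 0.0835
[[ 0.5749  0.2824 -0.2296  0.0449  0.0841]] 19.5583
```

View pics/s1.png

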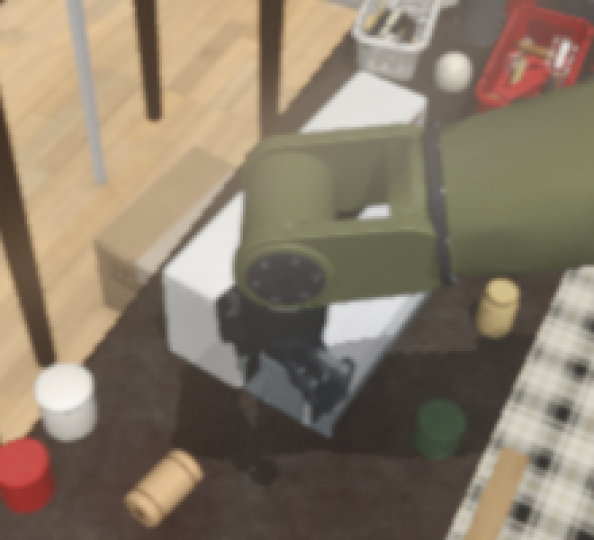

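```bash
python3 - <<'E'
from h import *
# tilted look under the hood: rotate tool about world-ish y so the camera looks toward +x
t=.75
for t in (.75,.6,.45):
  for pos in ([.40,-.10,.16],[.36,-.1,.18],[.40,-.1,.2],[.34,-.09,.22]):
    q0=R.from_quat(np.roll(quat(TH-np.pi/2),-1)); q=(R.from_rotvec(-t*np.array([-np.sin(TH),np.cos(TH),0]))*q0).as_quat()
    s=solver.solve_ik(pos,[q[3],*q[:3]]); print(t,pos,s)
P=pins(grab_frame("top"));a=P[0]
if pick(a[0],a[1]-.002,a[2]): place(-.054)
f=grab_frame("top");print(pins(f),ctrl.read_t())
ctrl.move_pose([.35,-.38,.25],quat(-1.2))
f=grab_frame("top");print(pins(f),ctrl.read_t())
cv2.imwrite("pics/t2.png",cv2.resize(f["image"][150:300,190:440,::-1],None,fx=3.2,fy=3.2,interpolation=3))
E
```

```text
0.75 [0.4, -0.1, 0.16] [-0.489  -0.2197  2.4187  0.8612  0.3461  0.45  ]
0.75 [0.36, -0.1, 0.18] [-0.5788 -0.3946  2.4741  0.738   0.4838  0.5314]
0.75 [0.4, -0.1, 0.2] [-0.489  -0.3132  2.3712  0.6326  0.4503  0.6975]
0.75 [0.34, -0.09, 0.22] [-0.5926 -0.5624  2.4565  0.5686  0.6394  0.7242]
0.6 [0.4, -0.1, 0.16] [-0.4493 -0.1927  2.3323  0.4391  0.4694  0.8835]
0.6 [0.36, -0.1, 0.18] [-0.5227 -0.3508  2.3874  0.4278  0.5896  0.8546]
0.6 [0.4, -0.1, 0.2] [-0.4493 -0.2709  2.2824  0.3542  0.5877  0.9817]
0.6 [0.34, -0.09, 0.22] [-0.5289 -0.4961  2.369   0.3529  0.7433  0.9466]
0.45 [0.4, -0.1, 0.16] [-0.4138 -0.1443  2.2425  0.2302  0.6251  1.1003]
0.45 [0.36, -0.1, 0.18] [-0.4739 -0.2888  2.299   0.2413  0.723   1.0503]
0.45 [0.4, -0.1, 0.2] [-0.4138 -0.2119  2.1917  0.1992  0.7408  1.1403]
0.45 [0.34, -0.09, 0.22] [-0.4749 -0.4181  2.2819  0.2096  0.866   1.095 ]
grip 0.044709237021960606 60.628981590270996
lift 0.044287646170159664 60.781331062316895
over 0.0441270987735698 60.730440616607666
touch True [ 0.4626 -0.1629  0.0826] 0.0835
[[0.4389 0.3932 0.3125 0.0846 0.0467]] 28.2333
[[0.4387 0.3933 0.3197 0.0848 0.0467]] 29.2667
```

View pics/t2.png

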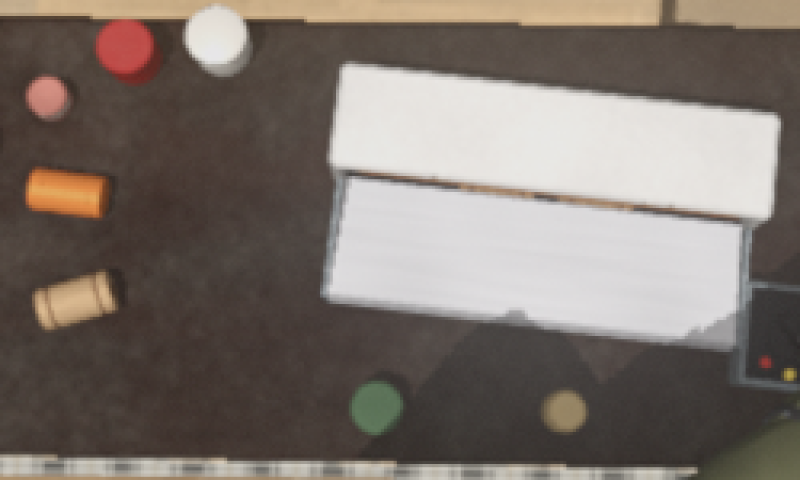

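Both pins show as tan slivers at the hood's edge (around 497,190 and 595,203), so they have rolled in and the deck is clear. The third goes next.

```bash
python3 - <<'E'
from h import *
P=pins(grab_frame("top"));a=P[0]
if pick(a[0],a[1]-.002,a[2]): place(.161)
p=e2w(-.2,.05)
t=.7;q0=R.from_quat(np.roll(quat(TH-np.pi/2),-1)); q=(R.from_rotvec(-t*np.array([-np.sin(TH),np.cos(TH),0]))*q0).as_quat()
ctrl.move_pose([*(p+[-.02,0]),.2],[q[3],*q[:3]]); f=wrist("w_v")
print(ctrl.read_t())
E
```

```text
grip 0.04400369867311592 60.65702497959137
lift 0.04423311040320048 61.18486404418945
over 0.04401484271237175 61.15360736846924
touch True [0.4844 0.051  0.0827] 0.0835
40.5167
```

View pics/w_v.png

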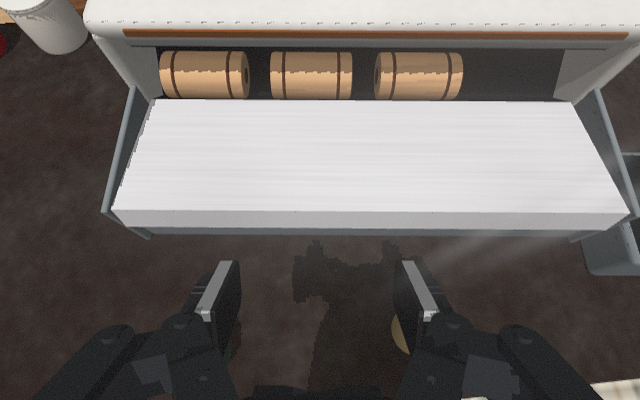

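```bash
python3 - <<'E'
from h import *
ctrl.move_pose([*(DIAL+[-.03,0]),.22],quat(TH-np.pi/2+.7))
dial(0,1.4)
f=wrist("w_d3")
p=e2w(-.2,.02)
t=.7;q0=R.from_quat(np.roll(quat(TH-np.pi/2),-1)); q=(R.from_rotvec(-t*np.array([-np.sin(TH),np.cos(TH),0]))*q0).as_quat()
ctrl.move_pose([*(p+[-.02,0]),.2],[q[3],*q[:3]]); g=wrist("w_v2")
im=np.vstack([f["image"][60:300],g["image"][:260]])[:,:,::-1]; cv2.imwrite("pics/fin.png",im)
print(ctrl.read_t())
E
```

```text
down hit False [ 0.4105 -0.3793  0.0774]
w 0.013253851784620562 41.29859268665314 [ 0.567  -1.2856  2.9271]
[-0.925   3.2015  3.9614] [ 0.6116  0.187  -0.0186]
[-1.4444  6.1207  5.2096] [1.1678 0.265  0.014 ]
[-1.6159  9.0543  6.4931] [1.6586 0.0766 0.0078]
[-0.0953  9.7748  6.9318] [ 1.9388 -0.1918  0.58  ]
48.6583
```

View pics/fin.png

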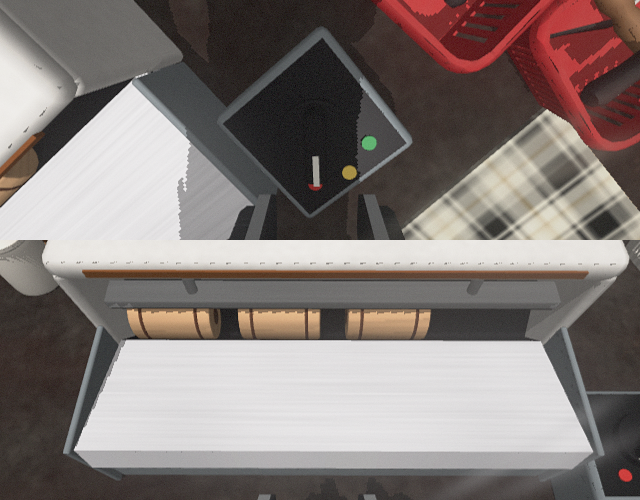

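The pointer is on red and the bar is down on all three pins. Handing in.

```bash
python3 -c "
from workcell import *
print(job_done())"
```

```text
the job is handed in; nothing more can be done
None
```

I loaded all three rolling pins on the table into the vee with the dial at green, clamped them at red and handed the job in at about 49 s; I took the upright tan cylinder for a look-alike (it has no rings) and left it standing.

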